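# Open a snap ring over a trolley wheel's axle stub

### The job

A snap ring hangs ready on the bent tips of the ring pliers that lie on their rest. Pick the pliers up by the handles, squeeze them so that the ring is spread wide open, bring it over the top of the upright axle of the trolley wheel and slide it down level with the groove just above the hub. Finish while still holding the pliers there, squeezed and level, with the ring spread around the axle and not pressed down on the wheel; leave the other things on the bench where they are.

Things in the scene. Friction and masses are not known exactly. Their poses are not given: they have to be found in the camera images.
- pliers_grip (a point): Where to grip the ring pliers: midway between the two black handles, half-way up; 58 mm above the bench at the start. x points from handles to tips, y across, z up. Handles 12 mm high, 9 mm thick, from 58 mm behind to 32 mm ahead of this point; over their outer faces here 48 mm relaxed (splayed: 67 mm at the rear ends, 38 mm at the front), 26 mm and parallel when squeezed fully.
- pliers: The ring pliers, 215 mm long, 0.15 kg, lying flat on a rest; origin at the pivot, 60 mm ahead of pliers_grip, same axes. Squeezing the handles SPREADS tips and ring, up to a solid stop; the spring takes about 8 N on each handle there. Grip with 25 to 40 N so that they do not sag. Half of them overhangs to the tips.
- ring_centre (a point): Centre of the snap ring when fully spread, fixed in the pliers: 123.5 mm ahead of pliers_grip, 34 mm below it, same axes. Dark steel, 3 mm thick, two halves hinged at the far side, held for good on two pins under the plier tips, mouth towards the handles. Spread: 30 mm inside, 38 mm outside, lugs reach 25 mm out. Relaxed: 21 mm inside, too narrow for the axle. Pins reach 1.5 mm below it.
- spread_l (a joint): Turn of the left plier lever from rest, in rad: 0 relaxed, 0.183 squeezed fully (ring fully spread). The right lever moves with it equally.
- groove (a point): Middle of the groove of the steel axle stub, on its upright axis (z up), 53.5 mm above the bench. Groove 19 mm in diameter, from the hub washer's face (52 mm across, 3.5 mm below this point) to 3.5 mm above it; above that the axle is 24 mm in diameter, ending in a taper to 17 mm.
- wheel: The trolley wheel that carries the axle stub: fixed, lying flat on a 100 mm square plate; 130 mm across, rubber tyre with its top 42 mm above the bench. Origin on the bench under the axle.
- axle_tip (a point): Top end of the axle stub, on its axis, 73 mm above the bench (19.5 mm above the groove's middle).
- rest: The pliers' grey rest, fixed; origin on the bench under the pliers' pivot, x along the pliers at the start. Base plate 125 x 80 x 8 mm; two posts 52 mm high carry the pliers, under the pivot and 38 mm behind pliers_grip; the room under the grip between them is free.
- screwdriver: Bystander: screwdriver, 170 mm, lying between the rest and the wheel; leave alone.
- jar: Bystander: closed clear jar, 48 mm across, 60 mm high, origin under its middle; leave alone.
- wrench: Bystander: wrench, 150 mm, lying at the right; leave alone.
- filter: Bystander: white filter cartridge, 52 mm across, 75 mm high, at the left; leave alone.
- spare_wheel: Bystander: small spare wheel, 100 mm across, 31 mm thick, lying at the left, without any axle; leave alone.
- bottle: Bystander: white bottle, 48 mm across, 130 mm high, at the left far corner; leave alone.
There are look-alikes about, which are no part of the job. Of the things that look like the pliers, the largest one is meant.

How it is judged (in metres and radians):
On the way:
1. the ring, spread wide by the squeezed pliers, is above the top of the axle (value of joint spread_l above 0.14 rad and horizontal distance between ring_centre and axle_tip below 0.012 m and z of ring_centre in the frame of axle_tip above 0.001 m), for 0.1 s.
At the end, for the whole second after the job is handed in: Fingers hold the pliers, spread_l over 0.14 rad; ring centre within 4 mm of the axle axis and 3.5 mm of groove height, level within 0.15 rad, at rest; under 8 N on the wheel and under 0.5 N on the rest; no bystander moved over 30 mm (value of joint spread_l above 0.14 rad and horizontal distance between ring_centre and groove below 0.004 m and z of ring_centre in the frame of groove between -0.0035 and 0.0035 m and angle between ring_centre's own z axis and vertical below 0.15 rad and contact force between the fingers and pliers above 3 N and contact force between pliers and wheel below 8 N and contact force between pliers and rest below 0.5 N and linear speed of pliers below 0.02 m/s and not (distance of any of screwdriver, jar, wrench, filter, spare_wheel, bottle from where it was at the start of the episode above 0.03 m)); the arm keeps its last pose, push and grip.
It fails at once if a bystander is pushed more than 30 mm from its place (distance of any of screwdriver, jar, wrench, filter, spare_wheel, bottle from where it was at the start of the episode above 0.03 m).
It also fails if it takes over 45 s, if anything falls off the work surface, if the arm or the gripper's body presses on something with over 40 N, if the wrist force passes 120 N, or if a joint passes its speed limit or range.

### The arm

A 7-joint arm with a two-finger parallel gripper is mounted at the origin on the work surface. World frame = base frame: x ahead of the robot, y to its left, z up, the work surface at z = 0. Lengths are in mm, angles in rad, forces in N, time in s.
With the tool pointing down it reaches from about 400 to 875 mm from the base axis. Payload 6.5 kg.
Tool frame: the origin (TCP) lies at the very end of the fingers, on their centre line; the grasp point (between the pads) lies 19 mm behind it; x points along the fingers, y is the direction in which the jaws open and shut, and the axes are right-handed (so a half turn about x gives the same grasp; the last joint's range is limited). The gripper opens to 88 mm and grips with 3 to 60 N. Pads are 18 mm wide; open, the fingers measure 123 mm over their backs; the gripper's body (75 mm by 187 mm) begins 45 mm behind the grasp point.
Start: joints at [1.136, 0.536, -0.004, 1.538, 0.003, 1.067, -0.071], TCP at [234.318, -606.288, 238.716] pointing down, gripper open.
Joint ranges: [-2.7, 2.7], [-0.37, 2.16], [-1.27, 1.26], [0.24, 2.4], [-1.31, 4.45], [0.19, 1.91], [-2.76, 2.76]. Speed limits (rad/s): [2.39, 2.39, 3.14, 3.14, 3.14, 3.14, 3.14].

### API

Orientations are given as a unit quaternion [w, x, y, z].
In Python, from workcell import ctrl, vision, close_job, nets gives the robot as it stands.
- The arm moves only by the shell command python3 -m jog 'ROWS' [OPENING]. ROWS is JSON, a list of rows, each an object with "slide": the shift along the world's x, y, z in m, a list of three; "spin": the turn about the world's z in rad. In form: [{"slide": [x, y, z], "spin": spin}, ...]. A call has exactly 10 rows; each row is the pose to reach, as a shift and turn from the pose measured when the call began; what a row does not reach only later rows make up. A row lasts 1/10 s, in which the tool goes at most 50 mm and 8.59 degrees, less where a joint would pass 70% of its speed; a pose out of reach is approached as far as the arm can. A call with a gripper value outside its range is refused whole. OPENING is the opening, from 0 (shut) to 1 (fully open), set as the call begins (- or left out, the last holds). The fingers move at their own pace and stop on an object; the grip force is fixed at half the most. Time passes only in rows, so rows that repeat a pose let the fingers close, or fill a call up. It gives the time, the measured TCP pose, the force and the opening at its end, in the units of the state.
- ctrl.sense(): the state, without advancing time (a new reading comes with each control period).
- vision.grab_frame(name): name is "scene" or "top"; returns the picture (384x512x3 uint8, red, green, blue); there is no depth.
- vision.calibration(name): a dict with "fx", "fy", "cx", "cy" (pixels), "k1" (the pictures are not rectified: a ray, as slopes to the right and down, at radius r is drawn at 1 + k1 r^2 times it, then the intrinsics apply), "rvec" (rotation vector, rad) and "tvec" (3), from world to camera coordinates, as OpenCV has them. Camera axes: x right, y down, z forward; pixel columns grow to the right and rows downward; lengths in mm; the calibration is good to about 2 mm. A picture is of the moment at which its call begins. calibration takes no time and is no camera call.
- close_job(): hands the job in, once; it reports no verdict.
Trained networks look in the newest picture that a camera, given by its name, has taken for a name from the list of things; names that differ only in an ending like _2 or _b are one class to them, and where a whole thing is asked for, a point or a joint stands for the part that bears it (a point fixed in the world has none). Each returns a list of dicts, best first, with "conf" (0 to 1); they miss things now and then, are a little off and sometimes report something else, mostly with a low value. They report only what shows in the picture. A call takes as long as a camera call. They do not tell look-alikes from the thing itself.
- nets.cut_out(target, camera): "region" (384x512 bool, what is visible of it) and "extent" ([left, top, right, bottom] in pixels, round what is visible of it).
The state is a dict: "time": time; "qpos": joint angles; "qvel": joint speeds; "tau": joint torques, N m; "ee_pos": TCP position; "tool_rot": TCP orientation; "wrist_force": force on the tool from outside, world axes, zero at the start; "torque": the same for the moment, N m; "opening": finger opening in mm.
Only numpy, scipy, OpenCV 4.12 (cv2) and the standard library are available. Lean on these libraries where they do the work, as an engineer would, in place of code of your own. Each camera call takes 0.05 s, during which the arm holds its last target.

## Working session

There is one attempt and no reset: what is moved stays moved. The work goes in short steps, Python scripts to look and compute and a shell command to move; the robot and the scene stay as the last step left them, time stands still between calls to the robot, and variables do not carry over. Pictures are saved under pics/ and viewed, and the job is handed in when it is done.

```bash
ls; mkdir -p pics
python3 - <<'E'
from workcell import ctrl, vision, nets
import cv2
for n in ("scene","top"):
    im=vision.grab_frame(n); cv2.imwrite(f"pics/{n}0.png",cv2.resize(im[:,:,::-1],None,fx=1.5,fy=1.5))
    print(n,vision.calibration(n))
    for t in ("pliers","wheel","rest","groove"):
        try:
            for d in nets.cut_out(t,n): print(t,d["conf"],d["extent"])
        except Exception as e: print(t,e)
print(ctrl.sense())
E
```

```text
pics
scene {'fx': 435.856429563477, 'fy': 435.856429563477, 'cx': 259.33890585105615, 'cy': 194.48788549749707, 'k1': -0.15634204933982424, 'rvec': array([ 1.82989235,  1.54517197, -0.70644585]), 'tvec': array([ -97.62115841, -243.37271807, 1768.19957355])}
pliers 0.72 [314.1, 192.1, 341.8, 247.4]
pliers 0.52 [254.7, 175.3, 290.1, 195.5]
pliers 0.52 [320.0, 148.6, 354.7, 167.0]
wheel 0.64 [178.5, 231.2, 219.2, 267.2]
wheel 0.36 [392.9, 207.6, 414.5, 243.1]
wheel 0.28 [310.5, 197.6, 346.4, 236.4]
rest 0.88 [311.3, 198.4, 340.7, 239.5]
groove 0.73 [176.3, 232.3, 220.7, 266.1]
top {'fx': 451.47929787363034, 'fy': 451.47929787363034, 'cx': 265.8802792200011, 'cy': 191.4028658323236, 'k1': -0.1285687569373622, 'rvec': array([ 2.17237636, -2.12134949,  0.13007707]), 'tvec': array([  11.20984022,  483.34797803, 1166.73611615])}
pliers 0.76 [179.0, 118.8, 205.2, 191.0]
pliers 0.57 [228.9, 218.6, 250.6, 255.8]
pliers 0.5 [125.7, 258.8, 161.3, 308.6]
wheel 0.77 [324.0, 122.4, 372.4, 169.8]
rest 0.8 [181.4, 144.2, 208.6, 190.3]
groove 0.81 [320.2, 123.0, 370.4, 170.1]
groove 0.57 [91.8, 181.9, 128.2, 215.7]
{'time': 0.5, 'qpos': array([ 1.13577055,  0.53644213, -0.00438545,  1.53794197,  0.00259041,
        1.0672918 , -0.07120318]), 'qvel': array([-2.08761127e-03,  5.58482953e-04, -1.12993860e-03, -2.17784890e-04,
       -3.30747837e-05, -2.42992140e-04, -1.62602843e-03]), 'tau': array([-8.98782637e-04, -5.70466161e+01,  9.89013948e-01, -2.51708812e+01,
       -5.62163384e-02,  1.18214049e-02,  1.92676663e-05]), 'ee_pos': array([ 234.31979402, -606.26108563,  238.67230505]), 'tool_rot': array([-0.12964332, -0.69509972, -0.12969151,  0.69513243]), 'wrist_force': array([-0.15352785,  0.27987364, -0.09384218]), 'torque': array([-0.08511994,  0.02065091,  0.05279627]), 'opening': 87.99844462861996}
```

View pics/scene0.png

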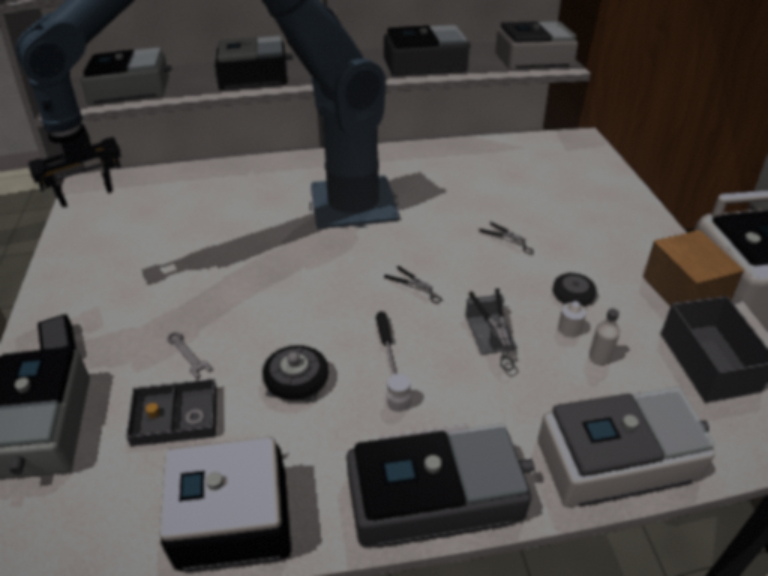

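View pics/top0.png

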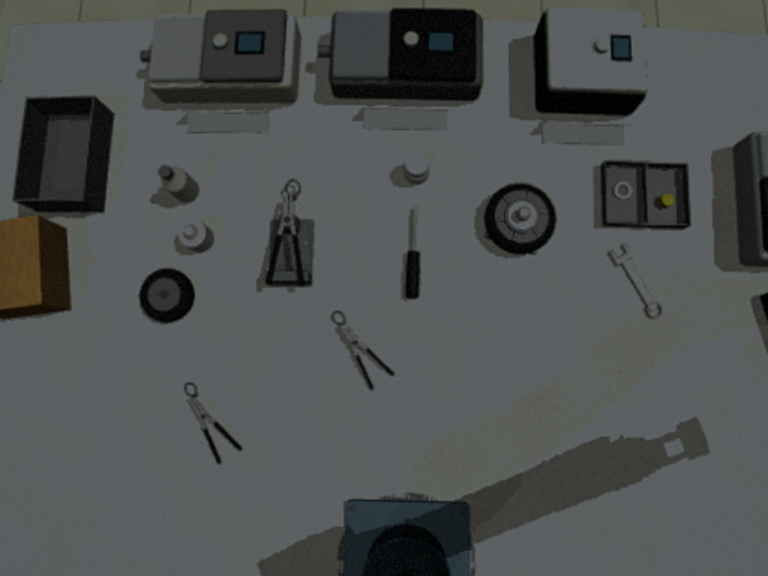

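The pliers on the grey rest are at about (193,157) in the unscaled top picture, with their tips toward +x. The wheel with the axle stub is at about (348,142). Next I'll enlarge these areas.

```bash
cat > h.py <<'E'
import numpy as np, cv2
from workcell import ctrl, vision, nets
def cal(n):
    c=vision.calibration(n); R=cv2.Rodrigues(c["rvec"])[0]; return c,R,np.array(c["tvec"])
def proj(n,P):
    c,R,t=cal(n); p=R@np.asarray(P,float)+t; x=p[:2]/p[2]; x=x*(1+c["k1"]*(x@x))
    return np.array([c["fx"]*x[0]+c["cx"],c["fy"]*x[1]+c["cy"]])
def ray(n,uv):
    c,R,t=cal(n); d=np.array([(uv[0]-c["cx"])/c["fx"],(uv[1]-c["cy"])/c["fy"]]); x=d.copy()
    for _ in range(20): x=d/(1+c["k1"]*(x@x))
    return -R.T@t, R.T@np.array([x[0],x[1],1])
def atz(n,uv,z):
    o,d=ray(n,uv); return o+d*(z-o[2])/d[2]
def crop(n,box,f,name,pts=[]):
    im=vision.grab_frame(n)[:,:,::-1]; l,t,r,b=box
    im=np.clip(im[t:b,l:r].astype(float)*1.8,0,255).astype(np.uint8)
    im=cv2.resize(im,None,fx=f,fy=f,interpolation=cv2.INTER_CUBIC)
    for p in pts: cv2.circle(im,(int((p[0]-l+.5)*f),int((p[1]-t+.5)*f)),2,(0,0,255),-1)
    cv2.imwrite("pics/"+name,im)
E
python3 - <<'E'
from h import *
crop("top",(165,110,225,200),6.6,"tp.png"); crop("top",(318,115,378,175),9,"tw.png")
crop("scene",(300,180,360,260),7,"sp.png"); crop("scene",(170,220,230,275),9,"sw.png")
for n in("top","scene"):
    print(n)
    for tgt,z in(("wheel",40),("rest",8),("axle_tip",73),("pliers_grip",58)):
        d=nets.cut_out(tgt,n)
        for q in d[:2]:
            ys,xs=np.nonzero(q["region"]); print(tgt,q["conf"],q["extent"],atz(n,(xs.mean(),ys.mean()),z).round(1))
E
```

```text
top
wheel 0.91 [320.9, 124.1, 369.9, 168.0] [ 611.7 -190.7   40. ]
rest 0.98 [176.8, 143.0, 209.5, 193.1] [546.1 217.8   8. ]
rest 0.24 [103.5, 113.5, 133.9, 132.2] [674.  442.3   8. ]
axle_tip 0.86 [320.5, 122.0, 372.2, 171.5] [ 603.5 -184.5   73. ]
pliers_grip 0.95 [180.7, 118.8, 203.7, 192.0] [565.2 223.2  58. ]
pliers_grip 0.79 [126.9, 265.3, 157.9, 309.5] [221.4 336.2  58. ]
scene
rest 0.95 [313.2, 196.6, 343.5, 238.4] [535.3 217.7   8. ]
rest 0.35 [173.5, 230.1, 217.9, 267.3] [ 601.7 -191.4    8. ]
axle_tip 0.95 [175.6, 230.2, 217.8, 269.7] [ 661.7 -189.6   73. ]
axle_tip 0.27 [314.1, 195.0, 341.3, 249.7] [600.  214.3  73. ]
pliers_grip 0.71 [314.3, 192.1, 340.3, 246.7] [585.3 219.5  58. ]
pliers_grip 0.56 [275.7, 184.2, 281.8, 191.9] [424.   85.4  58. ]
```

```bash
cd pics; python3 -c "
import cv2,numpy as np
a=[cv2.copyMakeBorder(i,0,600-i.shape[0],0,0,cv2.BORDER_CONSTANT) for i in map(cv2.imread,('tp.png',))]
print([cv2.imread(f).shape for f in('tp.png','tw.png','sp.png','sw.png')])"
```

```text
[(594, 396, 3), (540, 540, 3), (560, 420, 3), (495, 540, 3)]
```

View pics/tp.png

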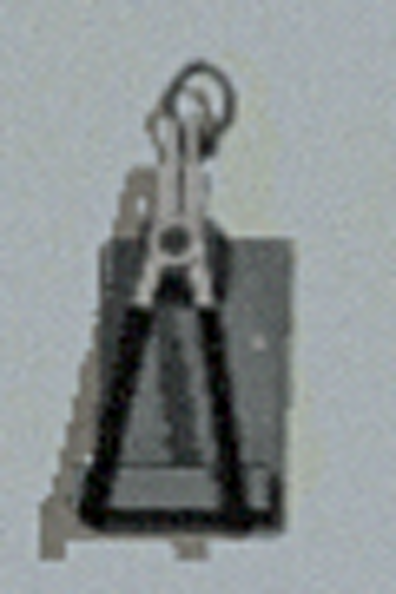

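View pics/tw.png

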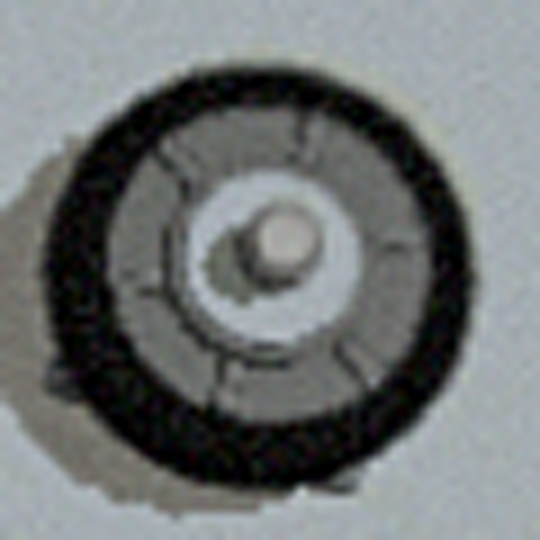

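View pics/sp.png

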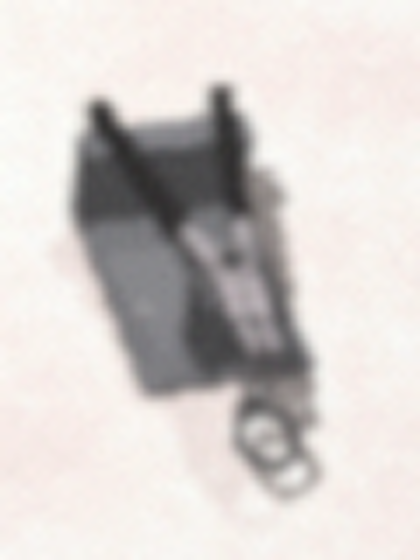

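View pics/sw.png

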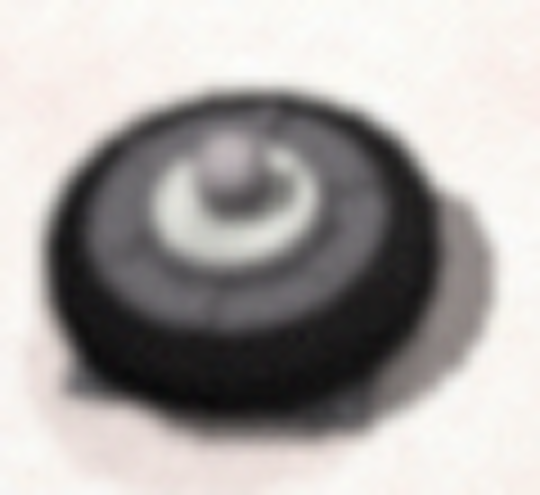

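Run:
```python
from h import *
def T(p,l,t,f): return (l+p[0]/f-.5,t+p[1]/f-.5)
print("axle top",atz("top",T((287,232),318,115,9),73).round(1),"washer",atz("top",T((275,260),318,115,9),50).round(1), "tyre",atz("top",T((258,277),318,115,9),38).round(1))
print("scene axle",atz("scene",T((234,153),170,220,9),73).round(1),"washer",atz("scene",T((236,205),170,220,9),50).round(1))
for nm,p,z in(("pivot",(173,242),64),("rearL",(82,525),64),("rearR",(250,525),64),("frL",(130,308),64),("frR",(222,308),64),("ring",(200,102),24)):
  print(nm,atz("top",T(p,165,110,6.6),z).round(1))
for nm,p,z in(("pivot",(232,257),64),("rearR",(98,105),64),("rearL",(222,92),64),("ring",(262,437),24)):
  print("s",nm,atz("scene",T(p,300,180,7),z).round(1))
```

```text
axle top [ 617.4 -192.9   73. ] washer [ 614.7 -193.3   50. ] tyre [ 612.3 -190.2   38. ]
scene axle [ 615.3 -189.9   73. ] washer [ 616.2 -191.7   50. ]
pivot [594.5 223.4  64. ]
rearL [479.6 254.1  64. ]
rearR [481.1 187.3  64. ]
frL [567.2 239.4  64. ]
frR [567.9 202.4  64. ]
ring [663.8 222.7  24. ]
s pivot [591.7 224.1  64. ]
s rearR [484.5 192.6  64. ]
s rearL [485.3 251.4  64. ]
s ring [661.1 221.2  24. ]
```

Run:
```python
from h import *
from scipy.spatial.transform import Rotation as R
q=ctrl.sense()["tool_rot"]; M=R.from_quat(np.r_[q[1:],q[0]]).as_matrix(); print(M.round(3)); print(np.arctan2(M[1,1],M[0,1]),ctrl.sense()["qpos"][6])
# overlay model
piv=np.array([594,223.6]);yaw=.02;c,s=np.cos(yaw),np.sin(yaw)
def W(x,y,z): return (535+0*x+c*x-s*y, 222.3+s*x+c*y, z)
pts=[(-58,33.5,64),(-58,-33.5,64),(32,19,64),(32,-19,64),(60,0,64),(0,24,64),(0,-24,64),(0,0,64)]
crop("top",(165,110,225,200),6.6,"tp2.png",[proj("top",W(*p)) for p in pts])
crop("scene",(300,180,360,260),7,"sp2.png",[proj("scene",W(*p)) for p in pts])
```

```text
[[-0.     0.361 -0.933]
 [-0.    -0.933 -0.361]
 [-1.     0.     0.   ]]
-1.201964691593224 -0.07121860082733615
```

View pics/tp2.png

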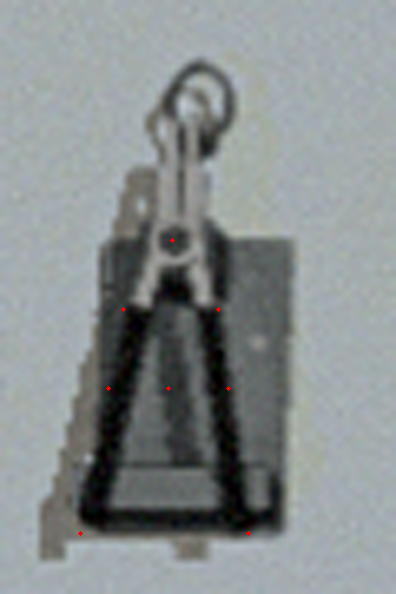

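View pics/sp2.png

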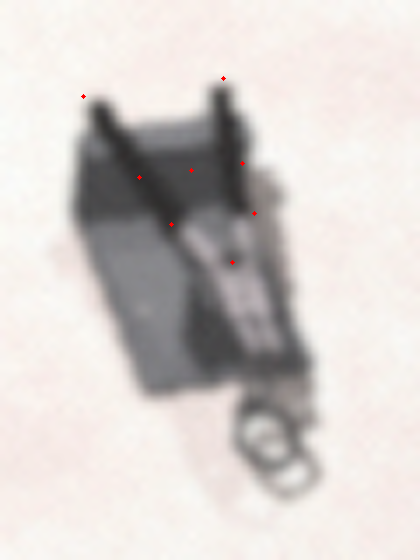

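```bash
python3 -m jog '[{"slide":[0.02,0.02,0],"spin":-0.03},{"slide":[0.04,0.06,0],"spin":-0.07},{"slide":[0.06,0.10,0],"spin":-0.10},{"slide":[0.08,0.14,0],"spin":-0.14},{"slide":[0.10,0.18,0],"spin":-0.17},{"slide":[0.12,0.22,0],"spin":-0.21},{"slide":[0.14,0.26,0],"spin":-0.24},{"slide":[0.16,0.30,0],"spin":-0.28},{"slide":[0.18,0.34,0],"spin":-0.31},{"slide":[0.20,0.38,0],"spin":-0.35}]' 1
```

```text
time: 2.2
ee_pos: [435.0, -224.7, 239.1]
tool_rot: [0.006, 0.707, 0.006, -0.707]
wrist_force: [0.5, -0.5, 0.6]
opening: 88.4
```

```bash
python3 -m jog '[{"slide":[0.01,0.03,0],"spin":0},{"slide":[0.02,0.08,0],"spin":0},{"slide":[0.03,0.13,0],"spin":0},{"slide":[0.045,0.18,0],"spin":0},{"slide":[0.06,0.23,0],"spin":0},{"slide":[0.07,0.28,0],"spin":0},{"slide":[0.08,0.33,0],"spin":0},{"slide":[0.09,0.38,0],"spin":0},{"slide":[0.10,0.43,0],"spin":0},{"slide":[0.10,0.446,0],"spin":0}]' 1
python3 - <<'E'
from h import *
print(ctrl.sense()["ee_pos"])
E
```

```text
time: 3.2
ee_pos: [534.9, 226.5, 239.3]
tool_rot: [0.007, 0.708, 0.008, -0.707]
wrist_force: [-0.3, -0.6, -1.0]
opening: 87.9
[534.8733605  226.49430525 239.25869184]
```

```bash
python3 -m jog '[{"slide":[0,-0.002,-0.01],"spin":0},{"slide":[0,-0.003,-0.03],"spin":0},{"slide":[0,-0.004,-0.05],"spin":0},{"slide":[0,-0.005,-0.07],"spin":0},{"slide":[0,-0.005,-0.09],"spin":0},{"slide":[0,-0.005,-0.11],"spin":0},{"slide":[0,-0.005,-0.13],"spin":0},{"slide":[0,-0.005,-0.145],"spin":0},{"slide":[0,-0.005,-0.15],"spin":0},{"slide":[0,-0.005,-0.15],"spin":0}]' 1
python3 - <<'E'
from h import *
from scipy.spatial.transform import Rotation as R
s=ctrl.sense();print(s["ee_pos"]);q=s["tool_rot"];print(R.from_quat(np.r_[q[1:],q[0]]).as_matrix().round(3))
crop("top",(140,80,240,210),4.5,"t3.png"); crop("scene",(280,140,380,260),5,"s3.png")
E
```

```text
time: 4.2
ee_pos: [534.6, 220.7, 88.7]
tool_rot: [0.007, 0.707, 0.008, -0.707]
wrist_force: [-0.4, 0.5, -0.1]
opening: 87.6
[534.60332171 220.72330634  88.7152261 ]
[[ 0.     0.021 -1.   ]
 [ 0.002 -1.    -0.021]
 [-1.    -0.002 -0.   ]]
```

View pics/t3.png

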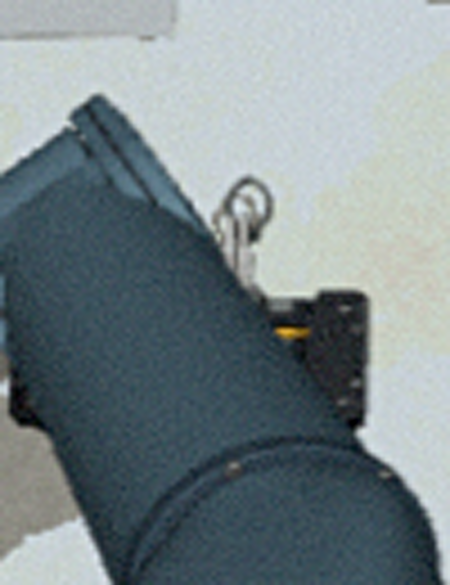

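View pics/s3.png

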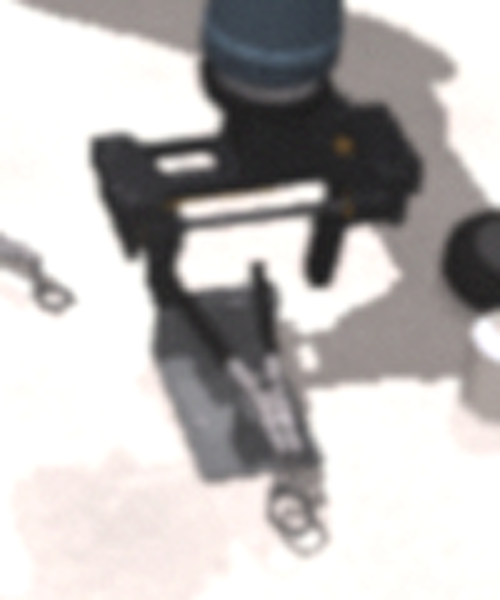

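The fingers straddle the handles: in s3.png they are at about (165,270) and (320,260), on either side of the handles. Next I'll descend to grip height.

```bash
python3 -m jog '[{"slide":[0,0.0005,-0.01],"spin":0},{"slide":[0,0.0005,-0.02],"spin":0},{"slide":[0,0.0005,-0.03],"spin":0},{"slide":[0,0.0005,-0.04],"spin":0},{"slide":[0,0.0005,-0.048],"spin":0},{"slide":[0,0.0005,-0.05],"spin":0},{"slide":[0,0.0005,-0.05],"spin":0},{"slide":[0,0.0005,-0.05],"spin":0},{"slide":[0,0.0005,-0.05],"spin":0},{"slide":[0,0.0005,-0.05],"spin":0}]' 1
python3 - <<'E'
from h import *
crop("scene",(280,140,380,260),5,"s4.png")
E
```

```text
time: 5.3
ee_pos: [535.7, 222.1, 40.4]
tool_rot: [0.006, 0.708, 0.009, -0.706]
wrist_force: [-0.9, 0.0, 0.6]
opening: 88.4
```

View pics/s4.png

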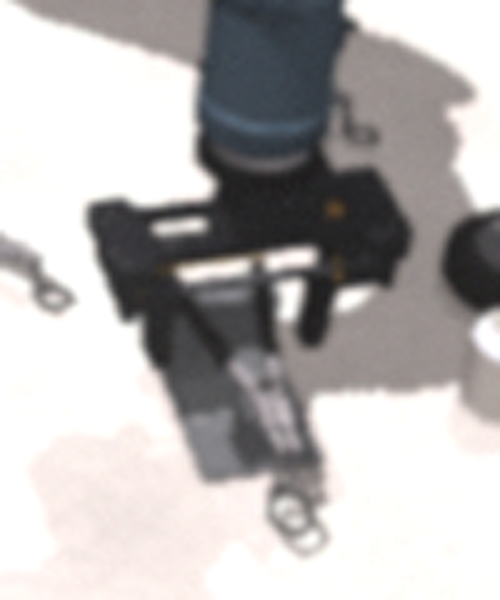

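```bash
for i in 1 2; do :; done; python3 -m jog '[{"slide":[0,0,-0.001],"spin":0},{"slide":[0,0,-0.001],"spin":0},{"slide":[0,0,-0.001],"spin":0},{"slide":[0,0,-0.001],"spin":0},{"slide":[0,0,-0.001],"spin":0},{"slide":[0,0,-0.001],"spin":0},{"slide":[0,0,-0.001],"spin":0},{"slide":[0,0,-0.001],"spin":0},{"slide":[0,0,-0.001],"spin":0},{"slide":[0,0,-0.001],"spin":0}]' 0
python3 - <<'E'
from h import *
crop("scene",(280,140,380,260),5,"s5.png")
crop("top",(140,80,240,210),4.5,"t5.png")
E
```

```text
time: 6.35
ee_pos: [535.5, 222.2, 39.3]
tool_rot: [0.007, 0.708, 0.009, -0.706]
wrist_force: [-1.2, 0.8, 1.2]
opening: 23.9
```

View pics/s5.png

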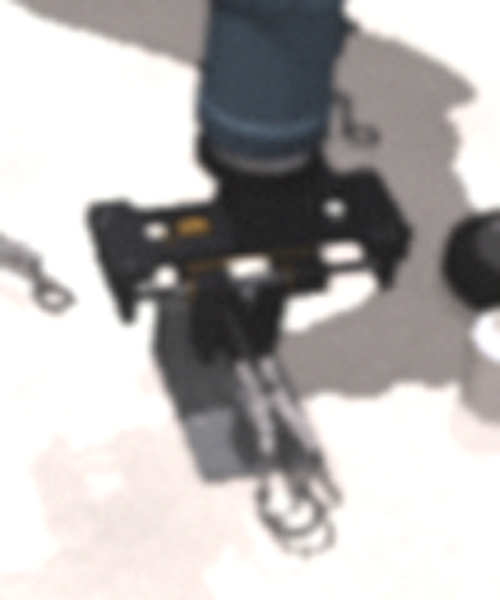

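View pics/t5.png

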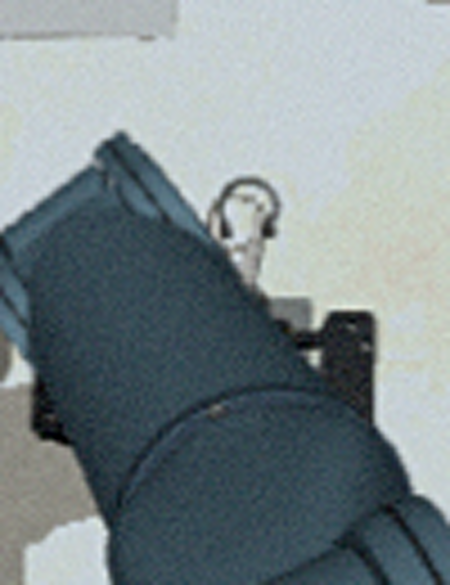

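The ring is spread wide: in t5.png it is centred at about (247,210). Next I'll lift.

```bash
python3 -m jog '[{"slide":[0,0,0.004],"spin":0},{"slide":[0,0,0.01],"spin":0},{"slide":[0,0,0.02],"spin":0},{"slide":[0,0,0.032],"spin":0},{"slide":[0,0,0.045],"spin":0},{"slide":[0,0,0.06],"spin":0},{"slide":[0,0,0.075],"spin":0},{"slide":[0,0,0.085],"spin":0},{"slide":[0,0,0.09],"spin":0},{"slide":[0,0,0.09],"spin":0}]'
python3 - <<'E'
from h import *
s=ctrl.sense();print(s["wrist_force"],s["torque"])
crop("scene",(280,120,380,250),4.5,"s6.png")
crop("top",(160,80,240,150),7,"t6.png")
print(atz("top",(160+0,0),1))
E
```

```text
time: 7.45
ee_pos: [536.0, 222.3, 130.1]
tool_rot: [0.006, 0.708, 0.009, -0.706]
wrist_force: [1.3, -0.3, -1.7]
opening: 24.2
[ 1.26570395 -0.34738895 -1.68036475] [ 0.05643468  0.11906433 -0.02325979]
[1.05894986e+03 3.54857934e+02 1.00000000e+00]
```

View pics/s6.png

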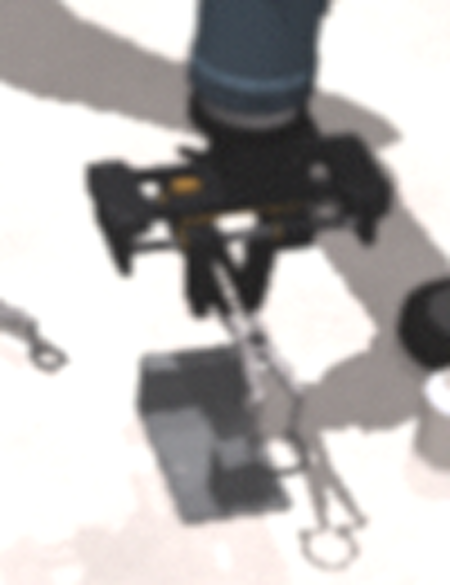

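View pics/t6.png

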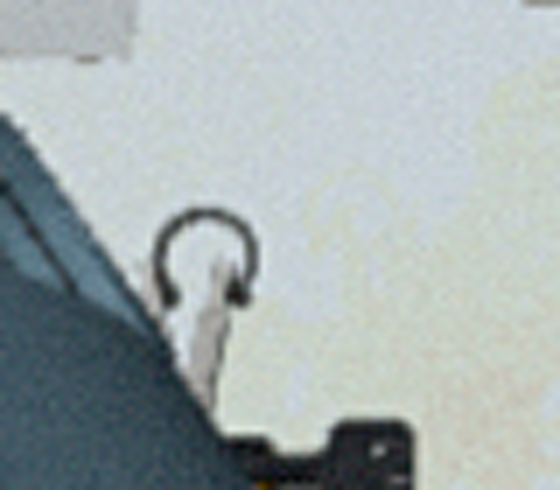

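Run:
```python
from h import *
def T(p,l,t,f): return (l+p[0]/f-.5,t+p[1]/f-.5)
for z in (105,110,115): print(z,atz("top",T((207,260),160,80,7),z).round(1),(atz("top",T((260,260),160,80,7),z)-atz("top",T((154,260),160,80,7),z))[1])
# scene ring: triangulate
a=T((285,455),280,120,4.5)
o1,d1=ray("top",T((207,260),160,80,7)); o2,d2=ray("scene",a)
A=np.c_[d1,-d2]; s=np.linalg.lstsq(A,o2-o1,rcond=None)[0]; print(o1+s[0]*d1,o2+s[1]*d2)
print(proj("scene",(659.5,224.8,115)),a)
```

```text
105 [662.7 224.1 105. ] -39.35712198451523
110 [661.2 223.1 110. ] -39.18072997196276
115 [659.7 222.1 115. ] -39.00433795941029
[660.89300813 222.90764879 111.09637083] [661.80841606 227.6264793  112.29467483]
[341.75917173 219.4898517 ] (342.8333333333333, 220.61111111111111)
```

```bash
python3 -m jog '[{"slide":[0,-0.015,0],"spin":0},{"slide":[-0.005,-0.04,0],"spin":0},{"slide":[-0.01,-0.075,0],"spin":0},{"slide":[-0.015,-0.11,0],"spin":0},{"slide":[-0.02,-0.15,0],"spin":0},{"slide":[-0.025,-0.19,0],"spin":0},{"slide":[-0.03,-0.23,0],"spin":0},{"slide":[-0.035,-0.265,0],"spin":0},{"slide":[-0.04,-0.29,0],"spin":0},{"slide":[-0.044,-0.305,0],"spin":0}]'
python3 -m jog '[{"slide":[0,-0.01,0],"spin":0},{"slide":[0,-0.025,0],"spin":0},{"slide":[0,-0.045,0],"spin":0},{"slide":[0,-0.065,0],"spin":0},{"slide":[0,-0.085,0],"spin":0},{"slide":[0,-0.098,0],"spin":0},{"slide":[0,-0.106,0],"spin":0},{"slide":[0,-0.11,0],"spin":0},{"slide":[0,-0.11,0],"spin":0},{"slide":[0,-0.11,0],"spin":0}]'
python3 - <<'E'
from h import *
s=ctrl.sense();print(s["ee_pos"],s["opening"])
crop("scene",(150,180,240,275),6,"s7.png")
crop("top",(310,100,390,175),7,"t7.png")
E
```

```text
time: 8.55
ee_pos: [489.5, -87.0, 128.3]
tool_rot: [0.006, 0.707, 0.007, -0.707]
wrist_force: [0.3, 0.5, 0.1]
opening: 23.8
time: 9.55
ee_pos: [489.7, -196.1, 128.3]
tool_rot: [0.006, 0.707, 0.007, -0.707]
wrist_force: [-1.0, -0.4, -0.7]
opening: 24.1
[ 489.65132532 -196.05977948  128.26369922] 24.128825988988197
```

View pics/s7.png

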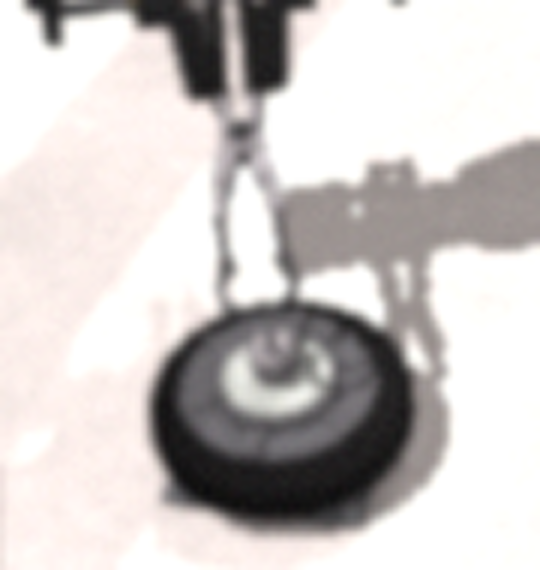

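View pics/t7.png

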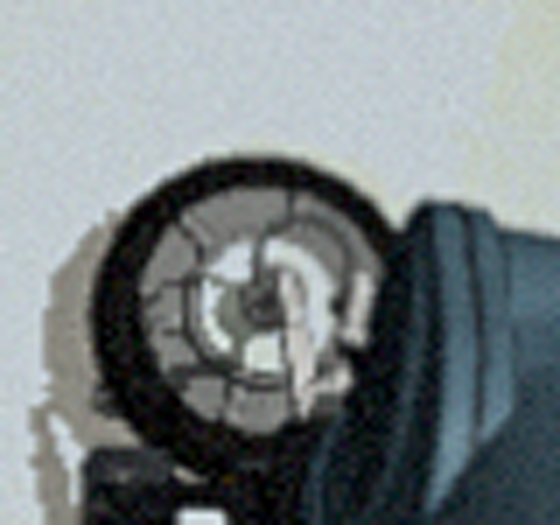

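The ring is just above the axle and both cameras see it. I'll centre it and come down to a few mm above the tip before measuring again.

```bash
python3 -m jog '[{"slide":[0.001,0.001,-0.003],"spin":0},{"slide":[0.002,0.003,-0.008],"spin":0},{"slide":[0.002,0.003,-0.014],"spin":0},{"slide":[0.002,0.003,-0.02],"spin":0},{"slide":[0.002,0.003,-0.025],"spin":0},{"slide":[0.002,0.003,-0.028],"spin":0},{"slide":[0.002,0.003,-0.03],"spin":0},{"slide":[0.002,0.003,-0.03],"spin":0},{"slide":[0.002,0.003,-0.03],"spin":0},{"slide":[0.002,0.003,-0.03],"spin":0}]'
cat >> h.py <<'E'
def circ(c,r,z0=0,n=48): 
    return [(c[0]+r*np.cos(a),c[1]+r*np.sin(a),c[2]) for a in np.linspace(0,2*np.pi,n,endpoint=False)]
E
python3 - <<'E'
from h import *
s=ctrl.sense();e=s["ee_pos"];print(e,s["opening"],s["wrist_force"])
rc=e+np.array([124,1.3,-16]); ax=(616.3,-191.7,73)
for n,b,f in(("scene",(165,200,225,270),8),("top",(315,110,375,175),9)):
    crop(n,b,f,n[0]+"8.png")
    crop(n,b,f,n[0]+"8o.png",[proj(n,p) for p in circ(rc,19)+circ(ax,8.5,n=16)])
    a=cv2.imread(f"pics/{n[0]}8.png");
E
python3 - <<'E'
import cv2,numpy as np
for n in "st":
    a=cv2.imread(f"pics/{n}8.png");b=cv2.imread(f"pics/{n}8o.png")
    c=np.hstack([a,b]); f=min(1,800/c.shape[1]); cv2.imwrite(f"pics/{n}8c.png",cv2.resize(c,None,fx=f,fy=f))
E
```

```text
time: 10.65
ee_pos: [491.9, -193.2, 98.5]
tool_rot: [0.006, 0.707, 0.007, -0.707]
wrist_force: [0.6, -0.1, -1.7]
opening: 23.9
[ 491.86599682 -193.15616774   98.53743419] 23.87855729349242 [ 0.59625425 -0.09247546 -1.70092445]
```

View pics/s8c.png

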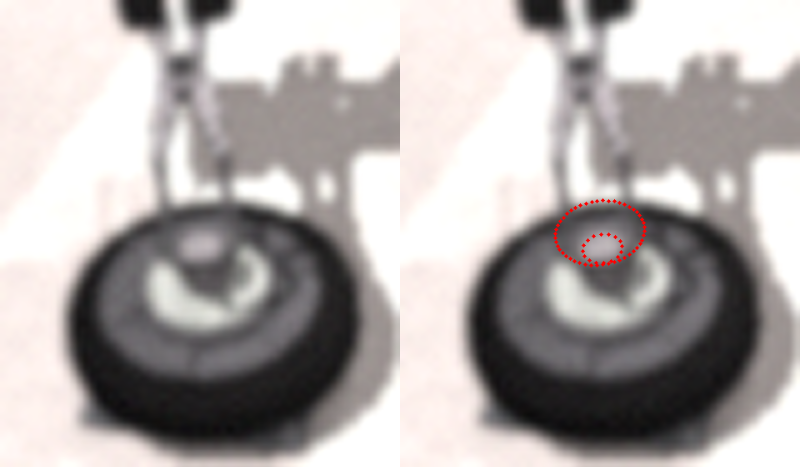

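View pics/t8c.png

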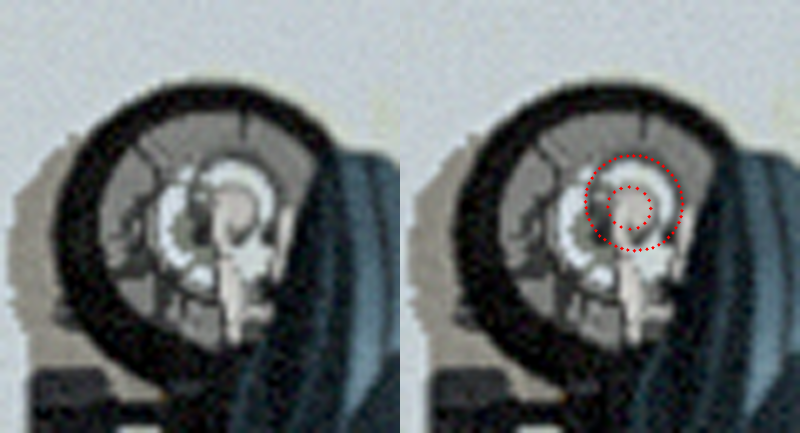

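Run:
```python
from h import *
for n,b,f in(("scene",(182,222,214,250),22),("top",(330,125,366,155),20)):
    crop(n,b,f,n[0]+"9.png")
```

```text
(no output)
```

View pics/s9.png

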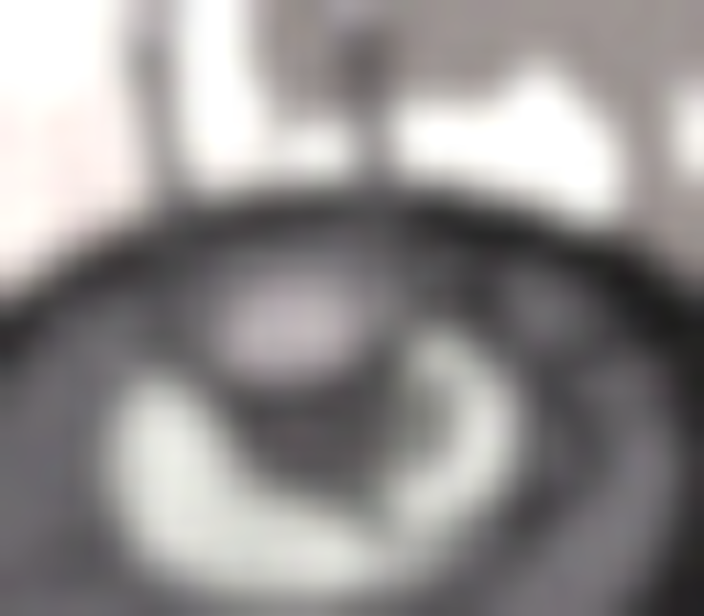

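View pics/t9.png

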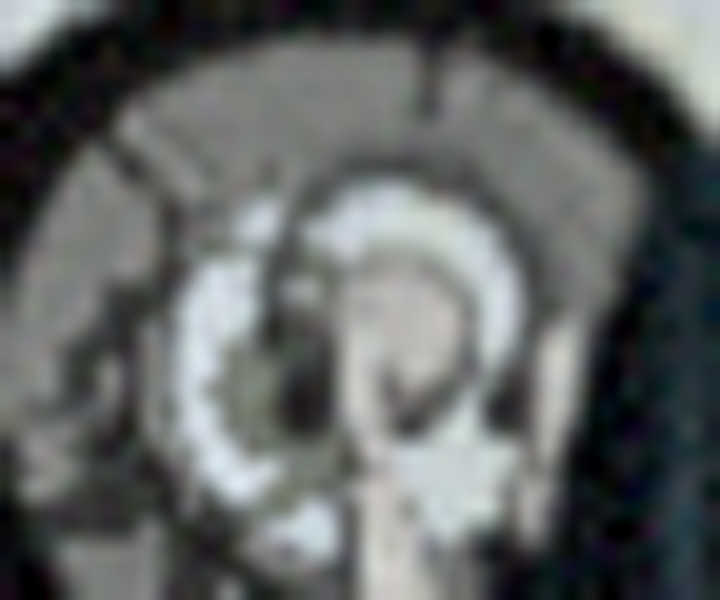

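Run:
```python
from h import *
def T(p,l,t,f): return (l+p[0]/f-.5,t+p[1]/f-.5)
for z in(79,81,83): print(z,"ring",atz("top",T((405,303),330,125,20),z).round(1))
print("axle",atz("top",T((400,320),330,125,20),73).round(1))
print("pred ring", (ctrl.sense()["ee_pos"]+[124,1.3,-16]).round(1))
```

```text
79 ring [ 617.6 -192.8   79. ]
81 ring [ 617.1 -192.5   81. ]
83 ring [ 616.5 -192.1   83. ]
axle [ 616.8 -193.2   73. ]
pred ring [ 615.7 -191.8   82.4]
```

Both estimates put the ring within about 1.5 mm of the axle axis. I'll lower it past the taper and watch the force.

```bash
python3 -m jog '[{"slide":[0,-0.0004,0],"spin":0},{"slide":[0,-0.0004,-0.002],"spin":0},{"slide":[0,-0.0004,-0.005],"spin":0},{"slide":[0,-0.0004,-0.008],"spin":0},{"slide":[0,-0.0004,-0.011],"spin":0},{"slide":[0,-0.0004,-0.014],"spin":0},{"slide":[0,-0.0004,-0.017],"spin":0},{"slide":[0,-0.0004,-0.019],"spin":0},{"slide":[0,-0.0004,-0.02],"spin":0},{"slide":[0,-0.0004,-0.02],"spin":0}]'
python3 - <<'E'
from h import *
print(ctrl.sense()["ee_pos"],ctrl.sense()["torque"])
F=[]
for n,b,f in(("scene",(165,200,225,270),8),("top",(330,125,366,155),20)):
    crop(n,b,f,n[0]+"10.png"); s=ctrl.sense(); F.append(np.r_[s["wrist_force"],s["torque"]])
print(np.array(F).round(2))
E
```

```text
time: 11.95
ee_pos: [491.6, -193.5, 78.3]
tool_rot: [0.006, 0.707, 0.007, -0.707]
wrist_force: [-0.3, -0.3, -1.9]
opening: 24.1
[ 491.63826922 -193.46585767   78.26321009] [0.02633917 0.06862886 0.003206  ]
[[ 1.27  1.99 -1.14  0.03  0.07  0.04]
 [ 0.57  0.41 -1.22  0.02  0.06  0.04]]
```

View pics/s10.png

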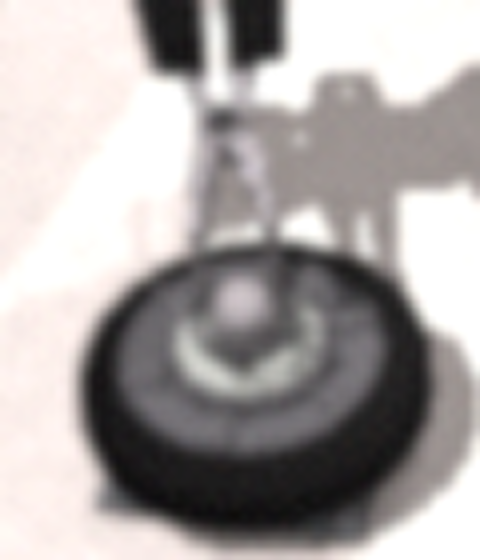

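View pics/t10.png

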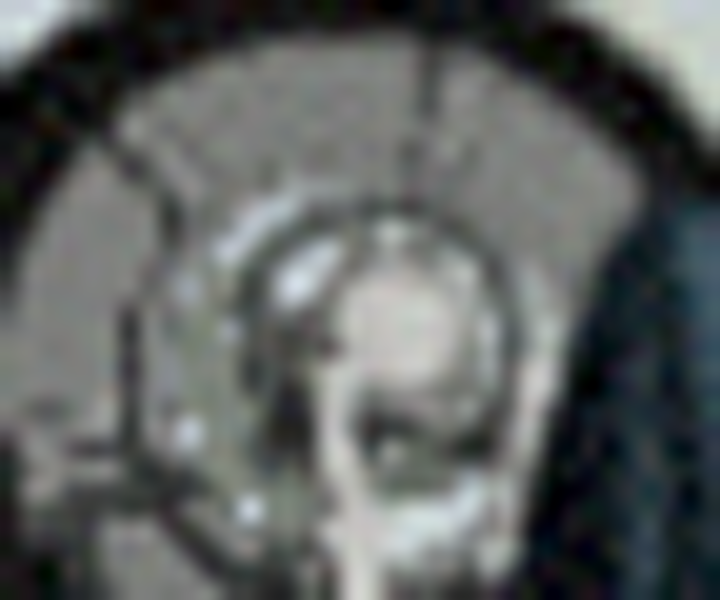

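Run:
```python
from h import *
def T(p,l,t,f): return (l+p[0]/f-.5,t+p[1]/f-.5)
for z in(59,61,63): print(z,"ring",atz("top",T((382,332),330,125,20),z).round(1))
print("axle",atz("top",T((400,322),330,125,20),73).round(1))
print("pred ring", (ctrl.sense()["ee_pos"]+[124,1.3,-16]).round(1))
```

```text
59 ring [ 618.7 -193.2   59. ]
61 ring [ 618.2 -192.9   61. ]
63 ring [ 617.7 -192.6   63. ]
axle [ 616.5 -193.2   73. ]
pred ring [ 615.8 -192.2   62.5]
```

```bash
python3 -m jog '[{"slide":[0,0,-0.0005],"spin":0},{"slide":[0,0,-0.001],"spin":0},{"slide":[0,0,-0.0015],"spin":0},{"slide":[0,0,-0.002],"spin":0},{"slide":[0,0,-0.0025],"spin":0},{"slide":[0,0,-0.003],"spin":0},{"slide":[0,0,-0.0035],"spin":0},{"slide":[0,0,-0.0035],"spin":0},{"slide":[0,0,-0.0035],"spin":0},{"slide":[0,0,-0.0035],"spin":0}]'
cat > f.py <<'E'
from h import *
F=[]
for i in range(6):
    vision.grab_frame("top"); s=ctrl.sense(); F.append(np.r_[s["wrist_force"],s["torque"],s["ee_pos"]])
F=np.array(F);print(F.mean(0).round(3),(F.std(0)).round(3))
E
python3 f.py
```

```text
time: 13.05
ee_pos: [491.8, -193.5, 75.0]
tool_rot: [0.006, 0.707, 0.007, -0.707]
wrist_force: [-0.4, -0.7, -1.7]
opening: 24.0
[ 2.53000e-01 -3.80000e-01 -1.71700e+00  1.50000e-02  8.50000e-02
 -6.00000e-03  4.91806e+02 -1.93522e+02  7.49960e+01] [0.59  0.42  0.611 0.037 0.02  0.021 0.015 0.017 0.008]
```

The torque about y is a sensitive contact detector: 1 N at the ring gives about 0.12 N m. I'll descend in small steps.

```bash
python3 -m jog '[{"slide":[0,0,-0.0005],"spin":0},{"slide":[0,0,-0.001],"spin":0},{"slide":[0,0,-0.001],"spin":0},{"slide":[0,0,-0.0015],"spin":0},{"slide":[0,0,-0.0015],"spin":0},{"slide":[0,0,-0.0015],"spin":0},{"slide":[0,0,-0.0015],"spin":0},{"slide":[0,0,-0.0015],"spin":0},{"slide":[0,0,-0.0015],"spin":0},{"slide":[0,0,-0.0015],"spin":0}]'
python3 f.py
python3 -m jog '[{"slide":[0,0,-0.0005],"spin":0},{"slide":[0,0,-0.001],"spin":0},{"slide":[0,0,-0.001],"spin":0},{"slide":[0,0,-0.001],"spin":0},{"slide":[0,0,-0.001],"spin":0},{"slide":[0,0,-0.001],"spin":0},{"slide":[0,0,-0.001],"spin":0},{"slide":[0,0,-0.001],"spin":0},{"slide":[0,0,-0.001],"spin":0},{"slide":[0,0,-0.001],"spin":0}]'
python3 f.py
```

```text
time: 14.35
ee_pos: [491.8, -193.5, 73.5]
tool_rot: [0.006, 0.707, 0.007, -0.707]
wrist_force: [0.0, 0.2, -1.0]
opening: 23.9
[-4.80000e-02 -3.80000e-02 -1.55600e+00  2.70000e-02  9.10000e-02
 -4.00000e-03  4.91804e+02 -1.93515e+02  7.34900e+01] [0.518 0.339 0.352 0.04  0.03  0.026 0.019 0.012 0.009]
time: 15.65
ee_pos: [491.8, -193.5, 72.5]
tool_rot: [0.006, 0.707, 0.007, -0.707]
wrist_force: [-0.8, -0.1, -0.8]
opening: 23.9
[-3.84000e-01 -5.01000e-01 -1.62500e+00  8.00000e-03  9.20000e-02
  2.00000e-03  4.91796e+02 -1.93519e+02  7.24770e+01] [0.327 0.205 0.469 0.023 0.029 0.024 0.013 0.011 0.008]
```

```bash
python3 -m jog '[{"slide":[0,0,-0.0005],"spin":0},{"slide":[0,0,-0.001],"spin":0},{"slide":[0,0,-0.001],"spin":0},{"slide":[0,0,-0.001],"spin":0},{"slide":[0,0,-0.001],"spin":0},{"slide":[0,0,-0.001],"spin":0},{"slide":[0,0,-0.001],"spin":0},{"slide":[0,0,-0.001],"spin":0},{"slide":[0,0,-0.001],"spin":0},{"slide":[0,0,-0.001],"spin":0}]'
python3 f.py
python3 -m jog '[{"slide":[0,0,-0.0005],"spin":0},{"slide":[0,0,-0.001],"spin":0},{"slide":[0,0,-0.001],"spin":0},{"slide":[0,0,-0.001],"spin":0},{"slide":[0,0,-0.001],"spin":0},{"slide":[0,0,-0.001],"spin":0},{"slide":[0,0,-0.001],"spin":0},{"slide":[0,0,-0.001],"spin":0},{"slide":[0,0,-0.001],"spin":0},{"slide":[0,0,-0.001],"spin":0}]'
python3 f.py
python3 - <<'E'
from h import *
crop("scene",(182,222,214,250),22,"s11.png");crop("top",(330,125,366,155),20,"t11.png")
E
```

```text
time: 16.95
ee_pos: [491.8, -193.5, 71.5]
tool_rot: [0.006, 0.707, 0.007, -0.707]
wrist_force: [0.3, -0.3, -2.3]
opening: 23.9
[ 3.90000e-01 -2.06000e-01 -1.22200e+00  9.00000e-03  8.40000e-02
 -2.70000e-02  4.91792e+02 -1.93517e+02  7.14830e+01] [0.303 0.151 0.421 0.036 0.027 0.01  0.021 0.013 0.01 ]
time: 18.25
ee_pos: [491.8, -193.5, 70.5]
tool_rot: [0.006, 0.707, 0.007, -0.707]
wrist_force: [0.2, 0.3, -1.5]
opening: 24.1
[-1.63000e-01  5.60000e-02 -2.03600e+00  1.00000e-03  6.40000e-02
 -4.00000e-03  4.91792e+02 -1.93528e+02  7.04830e+01] [0.495 0.988 0.477 0.015 0.03  0.036 0.017 0.016 0.008]
```

View pics/s11.png

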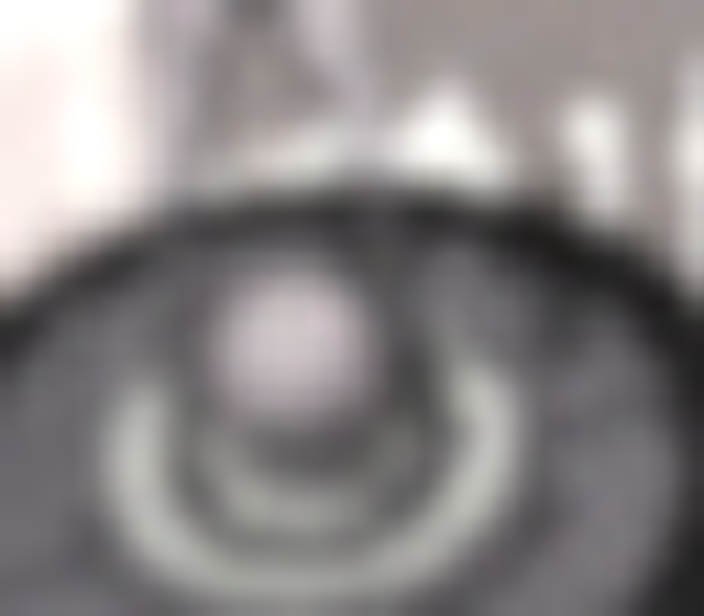

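View pics/t11.png

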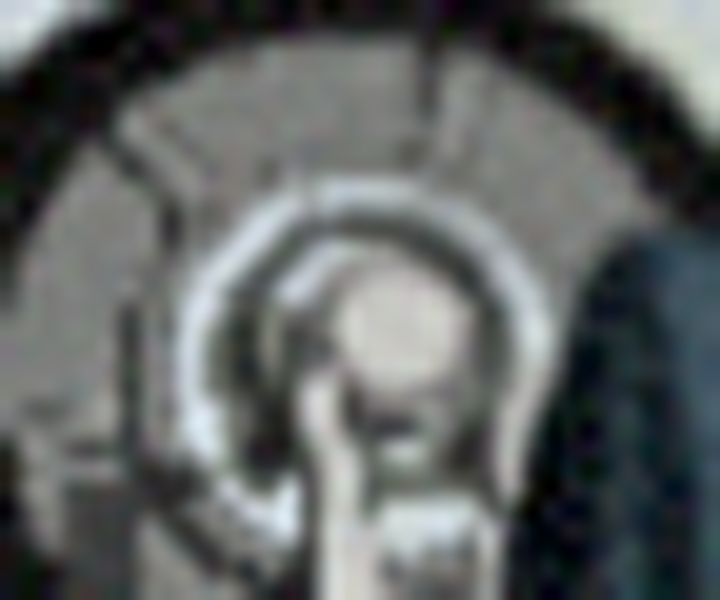

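Run:
```python
from h import *
def T(p,l,t,f): return (l+p[0]/f-.5,t+p[1]/f-.5)
w=atz("top",T((365,365),330,125,20),50);print("washer top",w.round(1))
print("axle",atz("top",T((403,325),330,125,20),73).round(1))
for z in(53,55,57): print(z,"ring",atz("top",T((372,344),330,125,20),z).round(1))
# scene: edges of horizontal circles
def ext(n,c,r,l,t,f):
    p=np.array([proj(n,q) for q in circ(c,r,n=180)]); p=(p+.5-[l,t])*f
    return p.min(0).round(),p.max(0).round()
A=(616,-192)
print("washer",ext("scene",(*A,50),26,182,222,22),ext("top",(*A,50),26,330,125,20))
for z in (53,55,57): print(z,"ring",ext("scene",(*A,z),19,182,222,22),ext("top",(*A,z+1.5),19,330,125,20))
print("tip",ext("scene",(*A,73),8.5,182,222,22),ext("top",(*A,73),8.5,330,125,20))
```

```text
washer top [ 616.4 -192.5   50. ]
axle [ 616.2 -193.6   73. ]
53 ring [ 618.5 -192.9   53. ]
55 ring [ 618.  -192.6   55. ]
57 ring [ 617.5 -192.2   57. ]
washer (array([112., 313.]), array([508., 604.])) (array([167., 178.]), array([555., 558.]))
53 ring (array([163., 336.]), array([453., 548.])) (array([225., 221.]), array([509., 499.]))
55 ring (array([161., 325.]), array([451., 538.])) (array([227., 217.]), array([512., 496.]))
57 ring (array([160., 315.]), array([450., 528.])) (array([229., 213.]), array([515., 493.]))
tip (array([227., 288.]), array([358., 383.])) (array([326., 263.]), array([455., 389.]))
```

```bash
python3 -m jog '[{"slide":[-0.0005,0,0.001],"spin":0},{"slide":[-0.001,0,0.001],"spin":0},{"slide":[-0.0015,0,0.001],"spin":0},{"slide":[-0.0015,0,0.001],"spin":0},{"slide":[-0.0015,0,0.0],"spin":0},{"slide":[-0.0015,0,-0.0005],"spin":0},{"slide":[-0.0015,0,-0.001],"spin":0},{"slide":[-0.0015,0,-0.001],"spin":0},{"slide":[-0.0015,0,-0.001],"spin":0},{"slide":[-0.0015,0,-0.001],"spin":0}]'
python3 f.py
```

```text
time: 19.65
ee_pos: [490.3, -193.5, 69.5]
tool_rot: [0.006, 0.707, 0.007, -0.707]
wrist_force: [-0.5, 0.3, -1.2]
opening: 24.0
[-2.89000e-01  2.00000e-03 -1.48400e+00  3.00000e-02  1.08000e-01
  1.00000e-02  4.90298e+02 -1.93515e+02  6.95020e+01] [0.289 0.469 0.531 0.041 0.031 0.03  0.015 0.024 0.009]
```

```bash
python3 -m jog '[{"slide":[0,0,-0.0005],"spin":0},{"slide":[0,0,-0.001],"spin":0},{"slide":[0,0,-0.001],"spin":0},{"slide":[0,0,-0.001],"spin":0},{"slide":[0,0,-0.001],"spin":0},{"slide":[0,0,-0.001],"spin":0},{"slide":[0,0,-0.001],"spin":0},{"slide":[0,0,-0.001],"spin":0},{"slide":[0,0,-0.001],"spin":0},{"slide":[0,0,-0.001],"spin":0}]'
python3 f.py
python3 - <<'E'
from h import *
crop("scene",(182,222,214,250),22,"s12.png");crop("top",(330,125,366,155),20,"t12.png")
E
```

```text
time: 20.95
ee_pos: [490.3, -193.6, 68.5]
tool_rot: [0.006, 0.707, 0.007, -0.707]
wrist_force: [-0.3, -0.3, -0.8]
opening: 24.2
[-4.87000e-01  3.20000e-02 -8.70000e-02  3.10000e-02  1.10000e-01
  6.00000e-03  4.90325e+02 -1.93519e+02  6.85070e+01] [0.354 0.347 0.255 0.036 0.031 0.026 0.017 0.022 0.011]
```

View pics/s12.png

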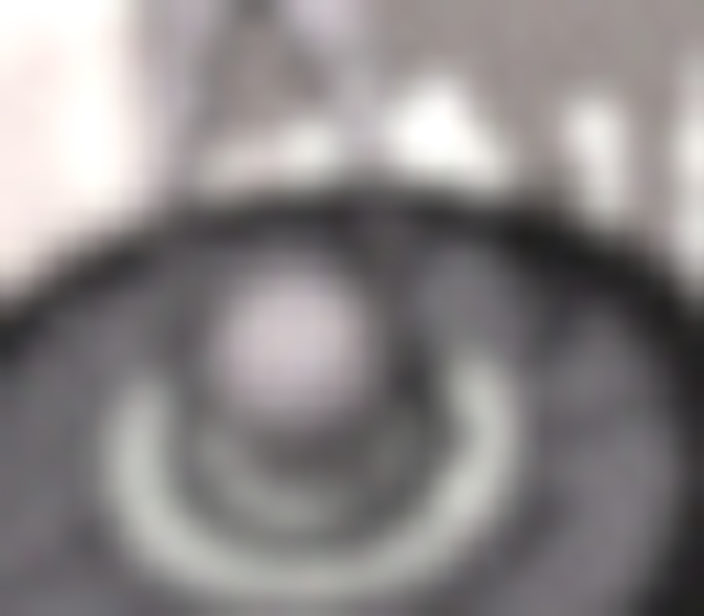

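View pics/t12.png

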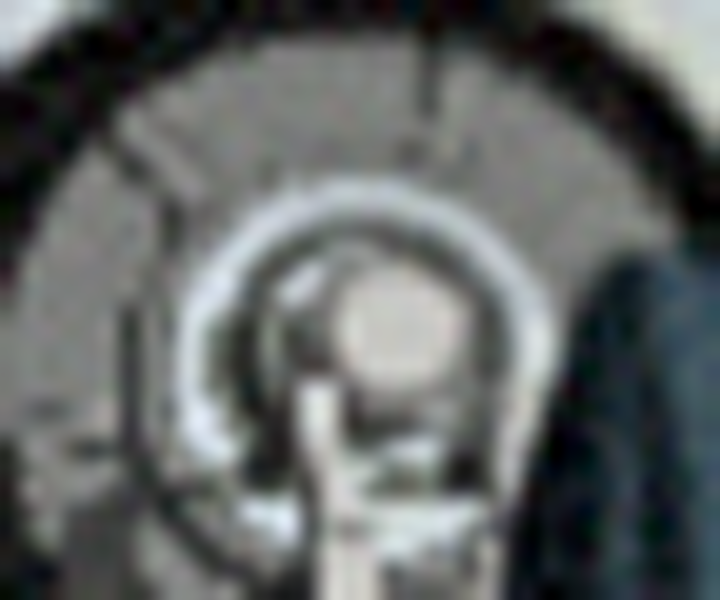

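```bash
python3 -m jog '[{"slide":[0,0,0.0005],"spin":0},{"slide":[0,0,0.001],"spin":0},{"slide":[0,0,0.001],"spin":0},{"slide":[0,0,0.001],"spin":0},{"slide":[0,0,0.001],"spin":0},{"slide":[0,0,0.001],"spin":0},{"slide":[0,0,0.001],"spin":0},{"slide":[0,0,0.001],"spin":0},{"slide":[0,0,0.001],"spin":0},{"slide":[0,0,0.001],"spin":0}]'
python3 f.py; python3 f.py
```

```text
time: 22.35
ee_pos: [490.3, -193.5, 69.5]
tool_rot: [0.006, 0.707, 0.007, -0.707]
wrist_force: [0.5, -0.7, -1.4]
opening: 24.0
[ 1.37000e-01  3.90000e-02 -1.52200e+00  3.80000e-02  2.50000e-02
  7.00000e-03  4.90303e+02 -1.93506e+02  6.94920e+01] [0.571 0.569 0.386 0.011 0.033 0.027 0.016 0.018 0.007]
[-4.00000e-03 -3.94000e-01 -1.84800e+00  2.30000e-02  4.90000e-02
  2.20000e-02  4.90305e+02 -1.93508e+02  6.94950e+01] [0.596 0.408 0.316 0.011 0.017 0.035 0.009 0.009 0.005]
```

Run:
```python
from h import *
from workcell import close_job
crop("top",(330,125,366,155),20,"t13.png")
s=ctrl.sense();print(s["time"],s["qvel"].round(3),s["opening"])
print(close_job())
```

```text
23.0 [-0.    -0.001  0.     0.001 -0.    -0.001 -0.001] 24.192121742378802
the job is handed in; nothing more can be done
None
```

View pics/t13.png

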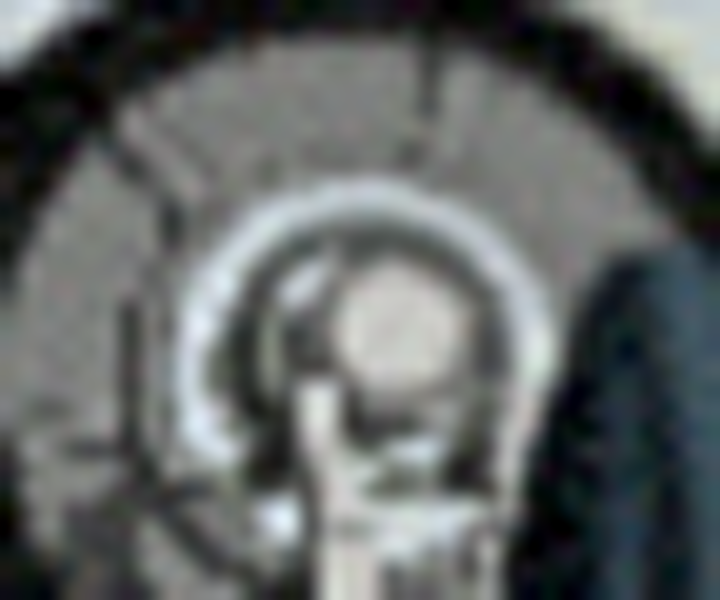

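I gripped the pliers by the handles and squeezed them, which spread the ring wide. I then slid the ring down over the axle to groove height and handed the job in at 23.0 s, still holding the pliers there. No verdict is reported, so these are my own last checks:

- **Grip:** the finger opening was steady at 24 mm. That is 2 mm under the given 26 mm for fully squeezed handles, and I read it as fully squeezed. The camera pictures show the ring wide open.
- **Centring:** the top picture puts the ring within about 1 mm of the axle axis, against the 4 mm allowed. An earlier picture showed it about 2 mm too far forward, so I moved it back 1.5 mm.
- **Height:** I estimate the ring centre at about 54 mm, against 53.5 mm for the groove. This comes from lowering until the vertical force changed by about 1.4 N, taking that as the pins touching the hub washer, and then raising 1 mm. After that the force was back to about the pliers' own weight (1.5 to 1.8 N).
- **Level and still:** almost no sag showed at that height, and the joint speeds were about zero.
- **Bystanders:** I carried everything well above them, but did not compare their positions at the end.

**What disagreed:**
- At the moment of touching, the wrist torque did not drop with the force as I expected. It fell only after I raised the pliers, so the height rests mainly on the force and the pictures.
- An earlier camera estimate, taken just after lifting, put the ring 2 to 3 mm lower in the pliers than given. The touch did not confirm that.

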